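# Close a dish case on its dowels and hold it pressed

## Task

Put the Petri dish into the nest between the four short pins of the transport-case base and let go of it. Then fit the case cover over it, the right way round on the two dowels, push it down against the spring plungers until the two halves meet flush all round, and finish while you are still holding it pressed shut (if you let go, the springs lift it). Leave the small beaker and the dropper bottle where they are.

Things in the scene. Friction and masses are not known exactly. Their poses are not given: they have to be found in the camera images.
- case_base: lower half of the case, screwed to the bench, does not move: aluminium plate 100 (x) x 160 (y) x 14 mm, with two screw lugs 6 mm thick at its +-x sides, reaching 64 mm from the middle. Origin: centre of its underside, z up. On its top face, along its y axis: the thick dowel at y = +62.5 mm, the nest in the middle, the thin dowel at y = -62.5 mm
- nest (a point): centre of the nest on the base's top face (14 mm above the bench), where the dish's underside centre belongs; axes as case_base. A grey disc marks it; four nest pins, 6 mm diameter, 10 mm tall with pointed tips, stand at x, y = +-26.4 mm from it; between neighbouring pins the sides are open for fingers, and there the dish may be lowered and let go
- thick_dowel (a point): foot of the round 14 mm dowel, on the base's top face; both dowels are 23 mm tall, the upper 10 mm tapering to a blunt tip. Beside it, 38 mm either way along x, stand two of the four spring plungers: 9 mm diameter, 5 mm proud of the face. The four together take 8 N to start sinking and 12 N when level with the face; the cover's weight gives some 3 N of that
- thin_dowel (a point): foot of the 8 mm dowel, on the base's top face; the other two spring plungers stand 38 mm either side of it along x
- dish_center (a point): the Petri dish, with a beige filling, round, 64 mm diameter, 14 mm tall, about 30 g; this point is its centre, half-way up (7 mm above its underside). It has 2 to 3 mm of play all round between the nest pins
- cover_grip (a point): the case cover, loose, right way up: aluminium 100 (x) x 160 (y) x 25 mm, 0.3 kg, hollow below (88 x 90 mm, 17 mm deep, clears dish and pins), a grey grip block 26 (x) x 60 (y) x 30 mm on top. This point: in the block, 42 mm above the cover's underside, 13 mm below the block's top, so 56 mm above the bench when closed. x across the block, y to the wide hole, z up
- wide_hole (a point): centre, at the cover's underside, of its 17 mm through hole (62.5 mm from the cover's middle); it goes over the 14 mm dowel
- narrow_hole (a point): centre, at the cover's underside, of its 11 mm through hole (62.5 mm from the middle, other end); it goes over the 8 mm dowel
- small_beaker: bystander: small glass beaker, 63 x 58 x 65 mm, loose; origin at the centre of its underside
- dropper: bystander: square dropper bottle with black bulb, 30 x 30 x 80 mm, loose; origin at the centre of its underside
Things that resemble listed ones, but are neither listed nor needed, are in the scene too. Leave any pink or red look-alike of the part that bears cover_grip alone.

How it is judged:
By the outcome, as a careful person would: the job done as asked, in the order asked, and still so for the second after the job is handed in, while the arm keeps its last pose, push and grip.
It also fails if it takes over 51 s, if anything falls off the work surface, if the arm or the gripper's body presses on something with over 40 N, if the wrist force passes 120 N, or if a joint passes its speed limit or range.

## Robot

A 6-joint arm with a two-finger parallel gripper is mounted at the origin on a cart in front of the work surface, level with it; the furniture and walls round the work are solid. World frame = base frame: x ahead of the robot, y to its left, z up, the work surface at z = 0. Lengths are in m, angles in rad, forces in N, time in s.
With the tool pointing down it reaches from about 0.325 to 0.775 m from the base axis. Payload 5.5 kg.
Tool frame: the origin (TCP) lies midway between the tips of the shut fingers; the grasp point (between the pads) lies 19 mm behind it (ctrl.pinch_z is the distance from the TCP to the grasp point, in m); z points along the fingers, x is the direction in which the jaws open and shut, and the axes are right-handed (so a half turn about z gives the same grasp; the last joint's range is limited). The gripper opens to 88 mm and grips with 3 to 60 N. Pads are 20 mm wide; open, the fingers measure 115 mm over their backs; the gripper's body (75 mm by 178 mm) begins 61 mm behind the grasp point.
Start: joints at [1.276, 0.091, 1.231, -0, 1.82, -0.057], TCP at [0.141, 0.583, 0.223] pointing down, gripper open.
Joint ranges: [-2.87, 2.87], [-0.86, 2.18], [0.17, 2.46], [-1.51, 4.65], [0.06, 2.69], [-2.65, 2.65]. Speed limits (rad/s): [2.57, 2.57, 3.01, 3.14, 3.14, 3.14].

## Interface

Orientations are given as a unit quaternion [x, y, z, w].
In Python, from cell import ctrl gives the robot as it stands. The module is installed in compiled form; this text tells all that it offers.
- The arm moves only by the shell command python3 -m pendant 'ROWS' [OPENING] [FORCE]. ROWS is JSON, a list that holds one entry, the list of rows, each a list of 4 numbers: the shift along the world's x, y, z in mm, then the turn about the world's z in degrees. In form: [[[tx, ty, tz, roll], ...]]. A call has 1 to 8 rows; each row shifts and turns the commanded pose from where the row before left it; what a row does not reach is not made up. A row lasts 1/8 s, in which the tool goes at most 62.5 mm and 10.7 degrees, less where a joint would pass 70% of its speed; a pose out of reach is approached as far as the arm can. A call with a gripper value outside its range is refused whole. OPENING is the closure, from 0 (fully open) to 1 (shut), set as the call begins (- or left out, the last holds). The fingers move at their own pace and stop on an object; FORCE is the grip in N (left out, the last holds). Time passes only in rows, so rows that do not move let the fingers close. It gives the time, the measured TCP pose, the force and the opening at its end, in the units of the state.
- ctrl.read_state(): the state, without advancing time (a new reading comes with each control period).
- ctrl.snapshot(name): name is "scene" or "top"; returns the picture (480x640x3 uint8, red, green, blue); there is no depth.
- ctrl.camera_model(name): a dict with "fx", "fy", "cx", "cy" (pixels), "k1" (the pictures are not rectified: a ray, as slopes to the right and down, at radius r is drawn at 1 + k1 r^2 times it, then the intrinsics apply), "extrinsics" (4x4, takes a point from camera to world coordinates). Camera axes: x right, y up, looking along -z (the intrinsics and any distortion apply to the point x, -y, -z); pixel columns grow to the right and rows downward; lengths in m; the calibration is good to about 2 mm. A picture is of the moment at which its call begins. camera_model takes no time and is no camera call.
- ctrl.job_done(): hands the job in, once; it reports no verdict.
The state is a dict: "time_s": time; "joints": joint angles; "joint_vel": joint speeds; "joint_torque": joint torques, N m; "eef_pos": TCP position; "ee_rot": TCP orientation; "force": force on the tool from outside, world axes, zero at the start; "ft_torque": the same for the moment, N m; "opening": finger opening in m.
Only numpy, scipy, OpenCV 4.12 (cv2) and the standard library are available. Lean on these libraries where they do the work, as an engineer would, in place of code of your own. Each camera call takes 0.05 s, during which the arm holds its last target. There are 200 camera calls.

## Working session

There is one attempt and no reset: what is moved stays moved. The work goes in short steps, Python scripts to look and compute and a shell command to move; the robot and the scene stay as the last step left them, time stands still between calls to the robot, and variables do not carry over. Pictures are saved under pics/ and viewed, about 8 in all and at most 12, crops included, and the job is handed in when it is done.

```bash
mkdir -p pics
python3 - <<'E'
from cell import ctrl
import cv2,numpy as np
np.set_printoptions(precision=4,suppress=True)
for n in("scene","top"):
    im=ctrl.snapshot(n); cv2.imwrite(f"pics/{n}0.png",im[:,:,::-1])
    m=ctrl.camera_model(n); print(n,{k:(np.array(v)) for k,v in m.items()})
s=ctrl.read_state(); print(s, ctrl.pinch_z)
E
```

```text
scene {'fx': array(529.5841), 'fy': array(529.5841), 'cx': array(321.8459), 'cy': array(241.3804), 'k1': array(0.0172), 'extrinsics': array([[-0.8509,  0.2873, -0.4398, -0.2646],
       [-0.5249, -0.5023,  0.6872,  1.2421],
       [-0.0235,  0.8156,  0.5782,  1.0568],
       [ 0.    ,  0.    ,  0.    ,  1.    ]])}
top {'fx': array(612.0736), 'fy': array(612.0736), 'cx': array(324.6861), 'cy': array(243.2634), 'k1': array(0.0449), 'extrinsics': array([[-0.0798,  0.9724, -0.2192,  0.1539],
       [-0.9968, -0.079 ,  0.0126,  0.0554],
       [-0.0051,  0.2195,  0.9756,  1.7489],
       [ 0.    ,  0.    ,  0.    ,  1.    ]])}
{'time_s': 0.1, 'joints': array([ 1.2763,  0.0918,  1.2318,  0.    ,  1.8198, -0.0567]), 'joint_vel': array([ 0.0009,  0.0001, -0.0024, -0.0005, -0.0007,  0.0011]), 'joint_torque': array([  0.0023, -44.7859, -40.757 ,   0.0701,   0.0284,  -0.0001]), 'eef_pos': array([0.1412, 0.5829, 0.2216]), 'ee_rot': array([ 0.786 ,  0.6182, -0.0007,  0.0005]), 'force': array([-0.187 , -0.9547,  0.7013]), 'ft_torque': array([ 0.0435, -0.0044, -0.0069]), 'opening': 0.08782898211178378} 0.0187
```

View pics/scene0.png

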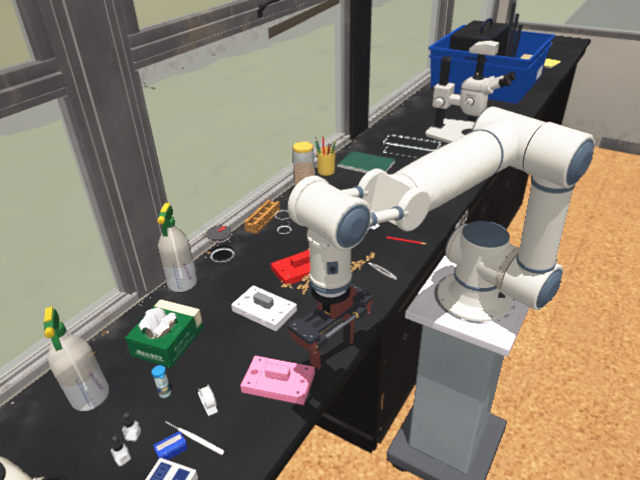

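View pics/top0.png

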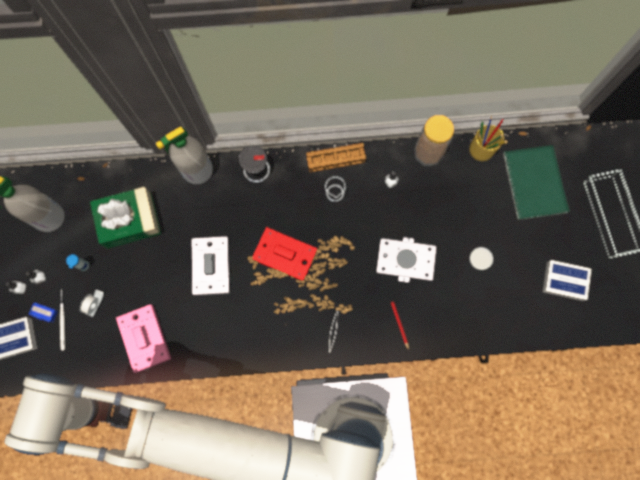

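The top view shows the white cover at about (210,265), the base at (406,260), the dish at (481,258) and the dropper bottle at (391,180). The pink (143,338) and red (285,253) covers are look-alikes. Next I'll zoom in and measure.

```bash
cat > h.py <<'E'
import numpy as np,cv2
from cell import ctrl
np.set_printoptions(precision=4,suppress=True)
def ray(n,uv):
    m=ctrl.camera_model(n);E=np.array(m["extrinsics"])
    K=np.array([[m["fx"],0,m["cx"]],[0,m["fy"],m["cy"]],[0,0,1.]])
    p=cv2.undistortPoints(np.array(uv,float).reshape(-1,1,2),K,np.array([m["k1"],0,0,0.])).reshape(-1,2)
    d=np.c_[p[:,0],-p[:,1],-np.ones(len(p))]@E[:3,:3].T
    return E[:3,3],d
def onplane(n,uv,z):
    o,d=ray(n,uv); return o+d*((z-o[2])/d[:,2])[:,None]
def proj(n,P):
    m=ctrl.camera_model(n);E=np.array(m["extrinsics"]);q=(np.atleast_2d(P)-E[:3,3])@E[:3,:3]
    a=np.c_[q[:,0],-q[:,1]]/-q[:,2:]; a=a*(1+m["k1"]*(a**2).sum(1))[:,None]
    return a*m["fx"]+[m["cx"],m["cy"]]
def snap(n,f=None):
    im=ctrl.snapshot(n)[:,:,::-1].copy()
    if f: cv2.imwrite("pics/"+f,im)
    return im
def blobs(im,mask,box,lo=5,hi=1e5):
    x0,y0,x1,y1=box; c,l,s,ce=cv2.connectedComponentsWithStats(mask[y0:y1,x0:x1].astype(np.uint8))
    return [(ce[i]+[x0,y0],s[i]) for i in range(1,c) if lo<=s[i][4]<=hi]
E
python3 - <<'E'
from h import *
im=cv2.imread("pics/top0.png")
a=cv2.resize(im[225:305,180:240],None,fx=6,fy=6,interpolation=cv2.INTER_CUBIC)
b=cv2.resize(im[225:305,370:440],None,fx=6,fy=6,interpolation=cv2.INTER_CUBIC)
cv2.imwrite("pics/z1.png",np.hstack([a,b]))
g=im.min(2)
for nm,box,z in(("cover",(180,225,240,305),.025),("base",(370,225,442,295),.014),("dish",(460,235,505,285),.014)):
    for th in (110,):
        m=(g>th)
        for c,s in blobs(im,m,box,60):
            print(nm,c,s,onplane("top",c,z)[0])
            x0,y0,x1,y1=box; mm=np.zeros_like(g);mm[y0:y1,x0:x1]=m[y0:y1,x0:x1]
            cn=max(cv2.findContours(mm,0,1)[0],key=cv2.contourArea); print(cv2.minAreaRect(cn), cv2.minEnclosingCircle(cn))
    print([im[int(c[1]),int(c[0])] for c,s in blobs(im,m,box,60)])
E
```

```text
cover [209.6044 265.3396] [  11   11   38   59 2073] [0.5033 0.3666 0.025 ]
((209.68165588378906, 265.0850830078125), (57.77588653564453, 36.834049224853516), 88.53119659423828) ((209.0, 265.0), 33.615570068359375)
[array([148, 151, 152], dtype=uint8)]
base [406.0994 259.1146] [   6   12   61   46 2164] [ 0.4779 -0.1973  0.014 ]
((406.12823486328125, 259.5167236328125), (57.814613342285156, 44.88069534301758), 7.431407928466797) ((406.0, 259.5), 32.500099182128906)
[array([143, 144, 143], dtype=uint8)]
dish [481.046 258.092] [ 10  12  24  23 435] [ 0.4636 -0.4119  0.014 ]
((481.5, 258.0), (22.0, 23.0), 90.0) ((481.1271057128906, 258.18927001953125), 11.889716148376465)
[array([216, 229, 235], dtype=uint8)]
```

View pics/z1.png

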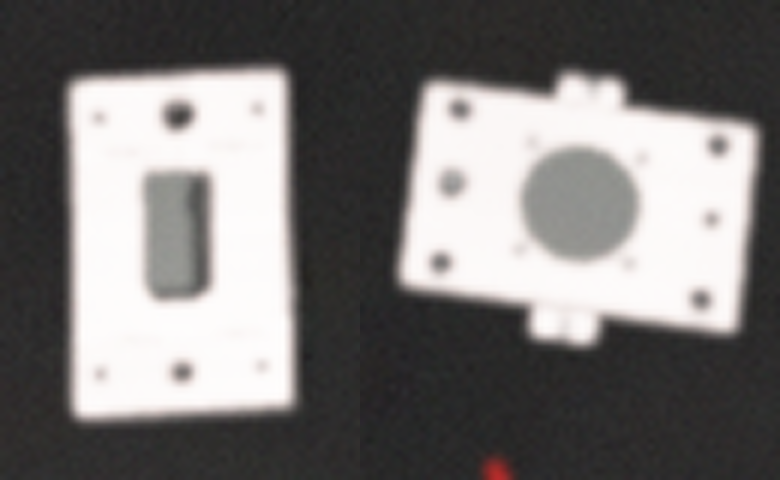

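The cover's wide hole faces image-up (world +x) and the base's thick dowel faces image-left (world +y), so the cover has to turn by about +85°. I'll measure precisely from the marks, the dowels and the outlines.

Run:
```python
from h import *
ims=[snap("top").astype(float) for _ in range(6)]
im=np.mean(ims,0); g=im.mean(2)
np.save("top_mean.npy",im)
def dark(guess,z,r=3.2):
    # intensity-weighted centroid of darkness in a window
    c=np.array(guess,float)
    for _ in range(5):
        yy,xx=np.mgrid[int(c[1])-5:int(c[1])+7,int(c[0])-5:int(c[0])+7]
        d2=np.hypot(xx-c[0],yy-c[1]); p=g[yy,xx]; bg=np.median(p[(d2>r)&(d2<r+2)])
        w=np.clip(bg-p-6,0,None)*(d2<=r); c=np.array([(xx*w).sum(),(yy*w).sum()])/w.sum()
    return c,onplane("top",c,z)[0]
C=lambda x,y:(180+x/6-.4,225+y/6-.4)
B=lambda x,y:(370+(x-360)/6-.4,225+y/6-.4)
cov={"m1":C(98,117),"m2":C(257,108),"m3":C(99,374),"m4":C(261,366),"wide":C(178,115),"narrow":C(181,372)}
bas={"p1":B(459,109),"p2":B(440,262),"p3":B(718,146),"p4":B(700,300)}
pins={"n1":B(530,141),"n2":B(642,158),"n3":B(519,249),"n4":B(628,263)}
def rep(name,d,z):
    R={k:dark(v,z) for k,v in d.items()}
    for k,(c,p) in R.items(): print(name,k,c,p)
    return {k:p[:2] for k,(c,p) in R.items()}
c=rep("cover",cov,.025); b=rep("base",bas,.019); n=rep("pin",pins,.024)
ang=lambda v:np.degrees(np.arctan2(v[1],v[0]))
print("cover ctr",np.mean([c[k] for k in("m1","m2","m3","m4")],0),np.mean([c["wide"],c["narrow"]],0),"y yaw",ang(c["m1"]+c["m2"]-c["m3"]-c["m4"]),ang(c["wide"]-c["narrow"]),"dims",np.linalg.norm(c["m1"]-c["m3"]),np.linalg.norm(c["m1"]-c["m2"]))
print("base ctr",np.mean(list(b.values()),0),"y yaw",ang(b["p1"]+b["p2"]-b["p3"]-b["p4"]),"dims",np.linalg.norm(b["p1"]-b["p3"]),np.linalg.norm(b["p1"]-b["p2"]))
print("pins ctr",np.mean(list(n.values()),0))
# grey disc, dish: masks
hsv=cv2.cvtColor(im.astype(np.uint8),cv2.COLOR_BGR2HSV)
m=(g>110)&(g<200)
for cc,s in blobs(im,m,(385,240,428,282),150): print("disc",cc,s,onplane("top",cc,.014))
for th in(90,110,140):
  for cc,s in blobs(im,g>th,(460,235,505,285),100): print("dish",cc,s[2:],onplane("top",cc,.0135))
for cc,s in blobs(im,(g>110)&(g<185),(195,245,225,282),60): print("block",cc,s,onplane("top",cc,.055))
for cc,s in blobs(im,g>110,(180,225,240,305),60): print("coverblob",onplane("top",cc,.022))
```

```text
cover m1 [195.9978 244.1455] [0.5686 0.4032 0.025 ]
cover m2 [222.439  242.6333] [0.5669 0.3272 0.025 ]
cover m3 [196.3031 286.8934] [0.4441 0.4065 0.025 ]
cover m4 [223.1531 285.5069] [0.4419 0.3305 0.025 ]
cover wide [209.2756 243.7867] [0.5666 0.3651 0.025 ]
cover narrow [209.8798 286.5408] [0.442  0.3681 0.025 ]
base p1 [386.2163 242.5607] [ 0.5302 -0.1446  0.019 ]
base p2 [382.9642 268.3897] [ 0.4554 -0.1276  0.019 ]
base p3 [429.267  248.5714] [ 0.5024 -0.2664  0.019 ]
base p4 [426.3432 274.5821] [ 0.4276 -0.2491  0.019 ]
pin n1 [402.2587 253.5074] [ 0.4933 -0.1866  0.024 ]
pin n2 [410.9293 255.1273] [ 0.4865 -0.2109  0.024 ]
pin n3 [402.4324 261.4865] [ 0.47   -0.1846  0.024 ]
pin n4 [nan nan] [nan nan nan]
cover ctr [0.5054 0.3669] [0.5043 0.3666] y yaw -1.512883009711019 -1.3892420077992438 dims 0.12450752617220073 0.07605698963747622
base ctr [ 0.4789 -0.1969] y yaw 77.1417077289107 dims 0.12488418692257382 0.07671907391710497
pins ctr [nan nan]
disc [406.1879 258.4195] [ 12   9  20  20 298] [[ 0.4799 -0.1977  0.014 ]]
dish [480.9872 258.1258] [ 25  24 469] [[ 0.4636 -0.4119  0.0135]]
dish [481.0677 258.1242] [ 25  23 443] [[ 0.4636 -0.4121  0.0135]]
dish [481.0122 258.1509] [ 23  23 411] [[ 0.4636 -0.4119  0.0135]]
block [208.4011 263.9305] [  9   9  11  21 187] [[0.5015 0.3644 0.055 ]]
coverblob [[0.5041 0.3672 0.022 ]]<stdin>:11: RuntimeWarning: invalid value encountered in divide
```

```bash
python3 -m pendant '[[[40,-35,0,-9],[40,-35,0,-9],[40,-35,0,-9],[40,-35,0,-9],[40,-35,0,-9],[40,-35,0,-9],[40,-35,0,-9],[40,-35,0,-9]]]' 0 20
python3 -m pendant '[[[0,-58,0,-3],[0,-58,0,-3],[0,-58,0,-3],[0,-58,0,-3],[0,-58,0,-3],[0,-58,0,-2],[0,-58,0,0],[0,-58,0,0]]]'
```

```text
time_s: 1.4
eef_pos: [0.4625, 0.3018, 0.2229]
ee_rot: [0.999, 0.036, 0.0, -0.0]
force: [1.3, 0.3, -0.1]
opening: 0.0876
time_s: 2.4
eef_pos: [0.461, -0.1628, 0.223]
ee_rot: [0.994, -0.11, 0.0, 0.0]
force: [0.6, 0.8, -0.5]
opening: 0.088
```

```bash
python3 -m pendant '[[[0,-55,0,0],[0,-55,0,0],[0,-55,0,0],[1,-50,-10,0],[1,-34,-40,0],[0,0,-40,0],[0,0,-20,0],[0,0,0,0]]]'
python3 - <<'E'
from h import *
im=snap("top"); sc=snap("scene")
cv2.imwrite("pics/a1.png",np.hstack([cv2.resize(im[200:310,430:540],(400,400)),cv2.resize(sc[60:200,300:440],(400,400))]))
E
```

```text
time_s: 3.4
eef_pos: [0.4629, -0.409, 0.1113]
ee_rot: [0.994, -0.11, -0.001, -0.001]
force: [-0.0, 0.9, 0.6]
opening: 0.0877
```

View pics/a1.png

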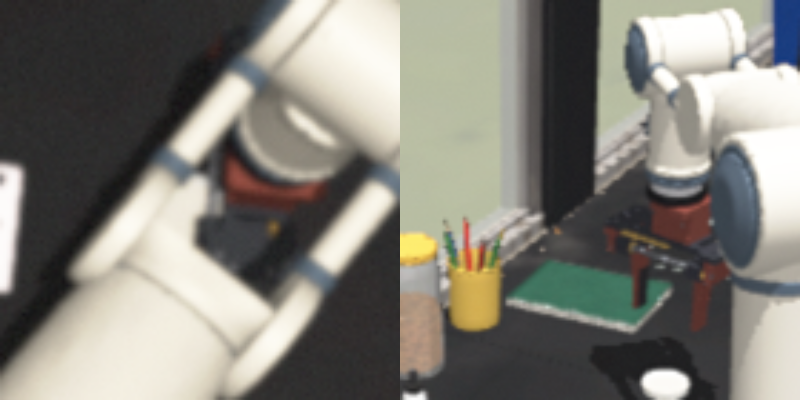

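The arm hides the dish from the top camera. The scene view shows the open fingers above it, with the dish at about (393,194). I'll cross-check with the scene ray.

Run:
```python
from h import *
sc=snap("scene")
for c,s in blobs(sc,sc.min(2)>150,(375,180,410,208),20): print(c,s,onplane("scene",c,.0125))
print(proj("scene",[[.4636,-.412,.0125],[.4629,-.409,.1113],[.4629,-.409,0.0]]))
```

```text
[392.3919 194.0608] [  9   9  17  11 148] [[ 0.4588 -0.4049  0.0125]]
[[392.0482 192.9506]
 [393.2742 170.6195]
 [391.7058 196.1183]]
```

```bash
python3 -m pendant '[[[1,-2,-40,0],[0,0,-40,0],[0,0,-16,0],[0,0,-8,0],[0,0,-2,0],[0,0,0,0]]]'; python3 -m pendant '[[[0,0,0,0],[0,0,0,0],[0,0,0,0],[0,0,0,0],[0,0,0,0]]]' 1 15
```

```text
time_s: 4.3
eef_pos: [0.465, -0.4125, 0.0083]
ee_rot: [0.994, -0.11, 0.001, 0.001]
force: [0.1, 0.1, 0.5]
opening: 0.0877
time_s: 4.92
eef_pos: [0.4644, -0.4119, 0.0068]
ee_rot: [0.994, -0.11, 0.0, 0.0]
force: [0.9, -0.3, 1.2]
opening: 0.0589
```

```bash
python3 -m pendant '[[[0,0,0,0],[0,0,0,0]]]'
python3 - <<'E'
from h import *
sc=snap("scene"); cv2.imwrite("pics/a2.png",cv2.resize(sc[130:220,340:460],(800,600),interpolation=cv2.INTER_CUBIC))
E
```

```text
time_s: 5.18
eef_pos: [0.4644, -0.4119, 0.0068]
ee_rot: [0.994, -0.11, 0.0, 0.0]
force: [-0.5, 0.5, 1.8]
opening: 0.0584
```

View pics/a2.png

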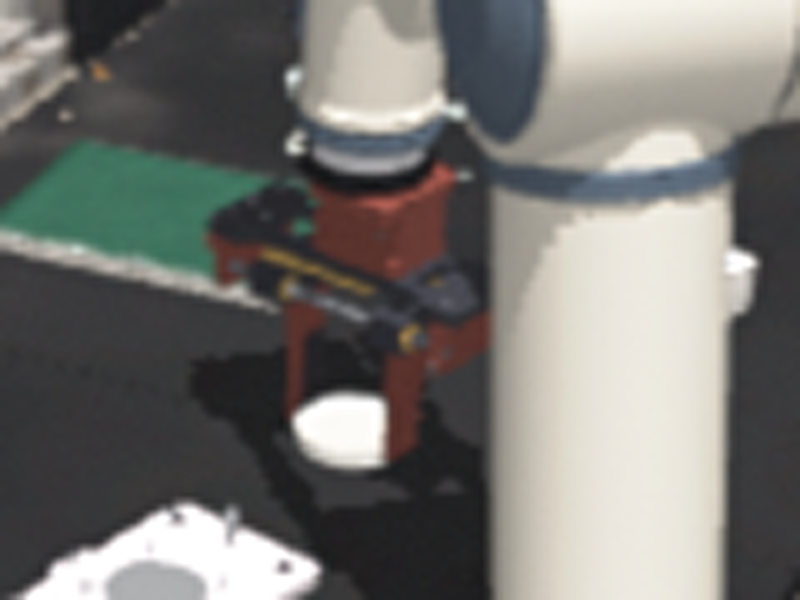

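The dish is held between the fingers, with the near finger at about (402,194) in full-image pixels. I'll lift it and measure its offset in the grip on the way to the nest.

```bash
python3 -m pendant '[[[0,0,10,0],[0,0,35,0],[0,10,45,0],[3,50,10,0],[4,50,0,0],[4,50,0,0],[4,45,0,0],[0,10,0,0]]]'; python3 -m pendant '[[[0,0,0,0],[0,0,0,0]]]'
python3 - <<'E'
from h import *
sc=snap("scene","s3.png");tp=snap("top")
s=ctrl.read_state();p=s["eef_pos"];print(p,proj("scene",[p,p+[0,0,.0072]]))
u=proj("scene",p)[0].astype(int);v=proj("top",p)[0].astype(int);print(v)
cv2.imwrite("pics/a3.png",np.hstack([cv2.resize(a[w[1]-45:w[1]+45,w[0]-45:w[0]+45],(400,400),interpolation=cv2.INTER_CUBIC) for a,w in((sc,u),(tp,v))]))
for c,st in blobs(sc,sc.min(2)>190,(u[0]-25,u[1]-15,u[0]+25,u[1]+20),20): print(c,st,onplane("scene",c,p[2]+.0055))
E
```

```text
time_s: 6.22
eef_pos: [0.4796, -0.1947, 0.1074]
ee_rot: [0.994, -0.108, 0.0, -0.0]
force: [0.1, -0.3, -0.3]
opening: 0.0584
time_s: 6.48
eef_pos: [0.4793, -0.1981, 0.1068]
ee_rot: [0.994, -0.111, 0.0, 0.0]
force: [1.1, -0.2, -0.6]
opening: 0.0578
[ 0.4792 -0.1981  0.1065] [[363.0959 195.3841]
 [363.1405 193.6104]]
[410 252]
[362.163  195.1333] [ 17  10  14  12 135] [[ 0.4785 -0.1897  0.112 ]]
[374.7021 210.9362] [31 27 13  8 47] [[ 0.393  -0.1184  0.112 ]]
```

View pics/a3.png

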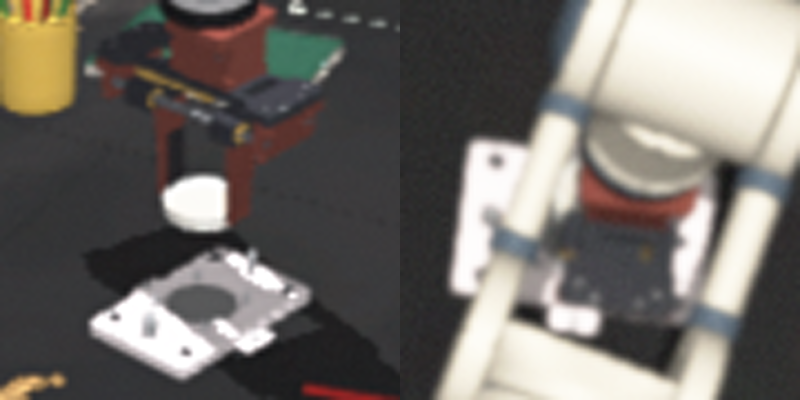

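The dish is centred laterally on the TCP (u≈363 in both) and the base below it is clear. I'll lower it into the nest while watching the force.

```bash
python3 -m pendant '[[[0.5,0.5,-40,0],[0,0,-24,0],[0,0,-6,0],[0,0,0,0]]]'; python3 -m pendant '[[[0,0,-4,0],[0,0,-4,0],[0,0,-3,0],[0,0,-2,0],[0,0,0,0]]]'
python3 - <<'E'
from h import *
sc=snap("scene");cv2.imwrite("pics/a4.png",cv2.resize(sc[175:255,320:420],(750,600),interpolation=cv2.INTER_CUBIC))
E
```

```text
time_s: 7.08
eef_pos: [0.4798, -0.1969, 0.0369]
ee_rot: [0.994, -0.11, -0.0, -0.0]
force: [0.2, -0.5, -0.1]
opening: 0.0583
time_s: 7.7
eef_pos: [0.4797, -0.1963, 0.0234]
ee_rot: [0.994, -0.11, -0.0, -0.0]
force: [0.5, 0.0, -0.1]
opening: 0.0586
```

View pics/a4.png

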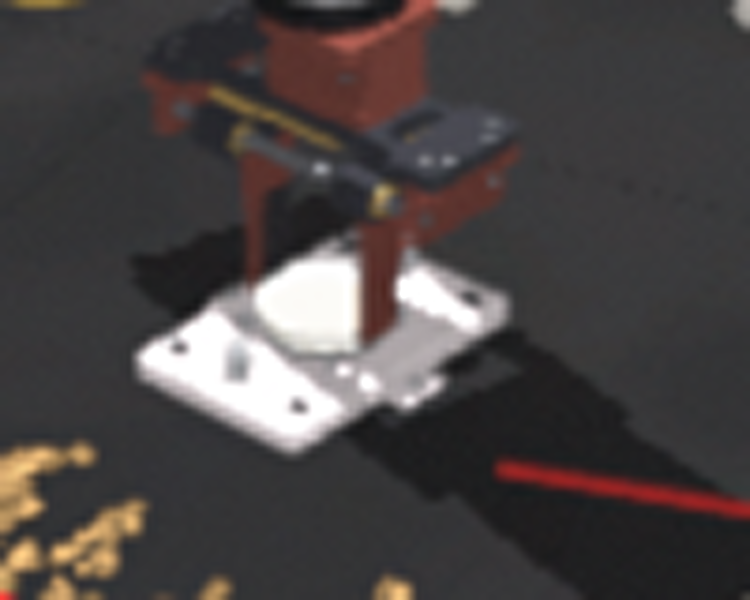

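The dish sits between the pins with no contact force. I'll lower the last 2 mm and release.

```bash
python3 -m pendant '[[[0,0,-2,0],[0,0,-0.5,0],[0,0,0,0]]]'; python3 -m pendant '[[[0,0,0,0],[0,0,0,0],[0,0,0,0],[0,0,0,0]]]' 0; python3 -m pendant '[[[0,0,20,0],[0,0,60,0],[0,30,60,0],[0,60,0,-8],[0,60,0,-9],[0,60,0,-9],[0,60,0,-9],[0,60,0,-9]]]'
```

```text
time_s: 8.12
eef_pos: [0.4798, -0.1964, 0.0211]
ee_rot: [0.994, -0.11, -0.0, -0.0]
force: [0.0, 0.4, -0.6]
opening: 0.0589
time_s: 8.62
eef_pos: [0.4798, -0.1964, 0.0212]
ee_rot: [0.994, -0.11, 0.0, 0.0]
force: [0.3, -0.0, 0.8]
opening: 0.0874
time_s: 9.62
eef_pos: [0.4801, 0.1293, 0.1591]
ee_rot: [0.882, -0.472, 0.001, -0.001]
force: [1.4, -0.4, -0.0]
opening: 0.0878
```

```bash
python3 -m pendant '[[[5,50,0,-9],[5,50,0,-9],[5,50,0,-9],[5,50,0,-8],[5,37,0,0],[0,0,0,0],[0,0,0,0]]]'
python3 - <<'E'
from h import *
tp=np.mean([snap("top").astype(float) for _ in range(4)],0).astype(np.uint8); sc=snap("scene")
np.save("top2.npy",tp)
cv2.imwrite("pics/a5.png",np.hstack([cv2.resize(tp[225:300,368:443],(400,400),interpolation=cv2.INTER_CUBIC),cv2.resize(sc[180:260,325:405],(400,400),interpolation=cv2.INTER_CUBIC)]))
h=cv2.cvtColor(tp,cv2.COLOR_BGR2HSV)
b=tp[:,:,0].astype(int);r=tp[:,:,2].astype(int)
for c,s in blobs(tp,(r-b>9)&(r>120),(375,230,440,290),60): print(c,s,onplane("top",c,.0275))
print(tp[259,406],tp[259,385])
E
```

```text
time_s: 10.5
eef_pos: [0.5052, 0.3639, 0.158]
ee_rot: [-0.701, 0.713, -0.0, 0.0]
force: [-0.5, -0.3, -0.2]
opening: 0.0877
[424.4248 262.0708] [ 29   8  32  45 113] [[ 0.4626 -0.2464  0.0275]]
[383.6056 264.4648] [ 1 12 25 40 71] [[ 0.4651 -0.1297  0.0275]]
[406.1265 257.9706] [ 21  18  21  21 340] [[ 0.4787 -0.1957  0.0275]]
[221 234 239] [246 247 251]
```

View pics/a5.png

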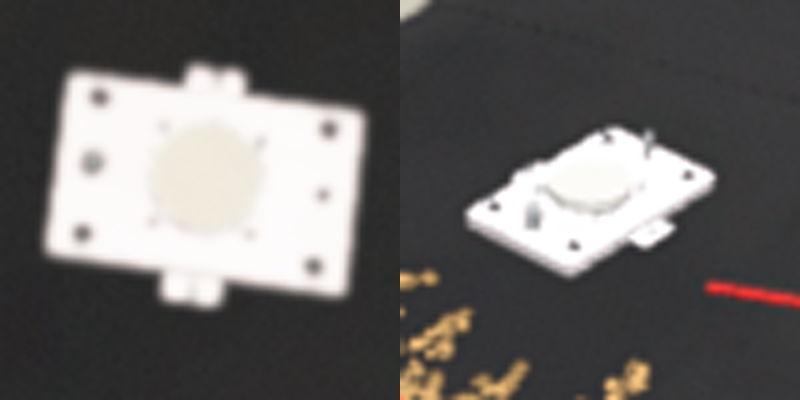

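The dish is lying flat in the nest between all four pins (top view crop, centre ~(406,258) full-image). Next is the cover.

```bash
python3 -m pendant '[[[0,3,-50,-0.5],[0,0,-50,0],[0,0,-20,0],[0,0,-6,0],[0,0,-2,0],[0,0,0,0]]]'; python3 -m pendant '[[[0,0,0,0],[0,0,0,0],[0,0,0,0],[0,0,0,0],[0,0,0,0],[0,0,0,0],[0,0,0,0],[0,0,0,0]]]' 1 55
```

```text
time_s: 11.5
eef_pos: [0.5061, 0.368, 0.0312]
ee_rot: [-0.698, 0.716, -0.0, 0.002]
force: [-0.3, 0.6, 0.6]
opening: 0.0878
time_s: 12.5
eef_pos: [0.5051, 0.3672, 0.029]
ee_rot: [-0.698, 0.716, -0.0, -0.0]
force: [0.4, -0.9, 0.4]
opening: 0.0257
```

```bash
python3 -m pendant '[[[0,0,5,0],[0,0,15,0],[0,0,40,0],[0,0,40,0],[0,-20,10,5],[-3,-55,0,9],[-3,-55,0,9],[-3,-55,0,9]]]'; python3 -m pendant '[[[-3,-58,0,9],[-3,-58,0,9],[-3,-58,0,9],[-3,-58,0,9],[-3,-58,0,9],[-2,-50,0,1],[0,-30,0,0],[0,0,0,0]]]'; python3 -m pendant '[[[0,0,0,0]]]'
```

```text
time_s: 13.5
eef_pos: [0.496, 0.181, 0.1403]
ee_rot: [0.87, -0.494, 0.001, -0.001]
force: [0.5, -0.4, -2.3]
opening: 0.0258
time_s: 14.5
eef_pos: [0.4789, -0.1891, 0.1399]
ee_rot: [0.993, -0.12, 0.0, 0.0]
force: [0.1, 0.7, -2.7]
opening: 0.0258
time_s: 14.62
eef_pos: [0.4793, -0.1866, 0.1397]
ee_rot: [0.993, -0.118, 0.0, -0.0]
force: [-0.0, 0.4, -1.7]
opening: 0.0259
```

```bash
python3 -m pendant '[[[0,-11,-20,0.7],[0,0,-30,0],[0,0,-16,0],[0,0,0,0],[0,0,0,0]]]'
python3 - <<'E'
from h import *
sc=snap("scene");tp=snap("top")
cv2.imwrite("pics/a6.png",np.hstack([cv2.resize(sc[180:255,325:400],(400,400),interpolation=cv2.INTER_CUBIC),cv2.resize(tp[220:295,365:440],(400,400),interpolation=cv2.INTER_CUBIC)]))
print(ctrl.read_state()["eef_pos"],ctrl.read_state()["ee_rot"])
E
```

```text
time_s: 15.25
eef_pos: [0.4797, -0.1982, 0.074]
ee_rot: [0.994, -0.112, 0.001, 0.0]
force: [0.6, -0.4, -2.3]
opening: 0.0258
[ 0.4799 -0.1984  0.0744] [ 0.9937 -0.1119  0.0011  0.0004]
```

View pics/a6.png

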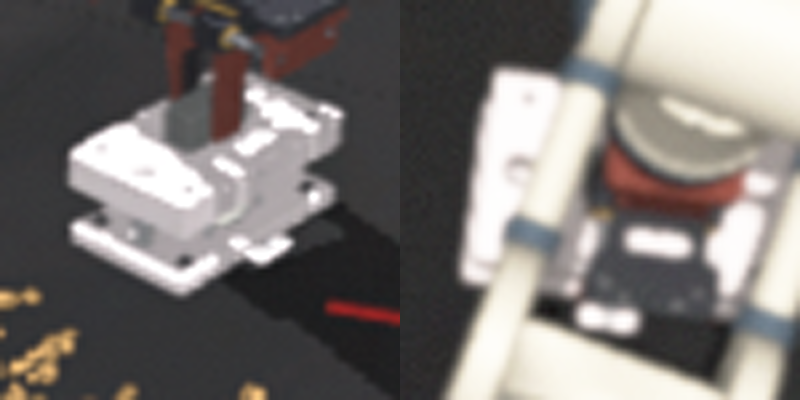

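The cover hovers level over the base. Its corners line up with the base's in the scene view (left corners at crop x≈70 against 72), and the dowel shows inside the wide hole from above. I'll lower it gently.

```bash
python3 -m pendant '[[[-0.3,0.8,-4,0],[0,0,-4,0],[0,0,-3,0],[0,0,0,0]]]';python3 -m pendant '[[[0,0,-2,0],[0,0,-2,0],[0,0,-2,0],[0,0,-2,0],[0,0,0,0]]]'
```

```text
time_s: 15.85
eef_pos: [0.4786, -0.1973, 0.0615]
ee_rot: [0.994, -0.112, -0.0, -0.0]
force: [-0.0, -0.6, -2.2]
opening: 0.0255
time_s: 16.48
eef_pos: [0.4787, -0.1973, 0.0538]
ee_rot: [0.994, -0.112, -0.0, -0.0]
force: [0.3, -0.9, -2.2]
opening: 0.0259
```

```bash
python3 -m pendant '[[[0.5,0,-2,0],[0,0,-2,0],[0,0,-1,0],[0,0,0,0]]]';python3 -m pendant '[[[0,0,-1,0],[0,0,-2,0],[0,0,-1,0],[0,0,0,0]]]' - 60
```

```text
time_s: 16.98
eef_pos: [0.4793, -0.1973, 0.0489]
ee_rot: [0.994, -0.112, -0.0, -0.0]
force: [0.3, 0.0, -1.9]
opening: 0.0259
time_s: 17.48
eef_pos: [0.4795, -0.1974, 0.0465]
ee_rot: [0.994, -0.112, 0.0, 0.0]
force: [-3.6, 2.2, 6.1]
opening: 0.0256
```

```bash
python3 -m pendant '[[[-0.4,0.3,-1.5,0],[0,0,-1,0],[0,0,-1,0],[0,0,0,0],[0,0,0,0]]]'
```

```text
time_s: 18.1
eef_pos: [0.4795, -0.1974, 0.0437]
ee_rot: [0.994, -0.112, 0.001, 0.0]
force: [-4.0, 2.1, 8.6]
opening: 0.0258
```

```bash
python3 -m pendant '[[[-0.3,0.2,-1,0],[0,0,-1,0],[0,0,-1,0],[0,0,0,0],[0,0,0,0]]]'; python3 -c "
from h import *
s=ctrl.read_state();print(s['eef_pos'],s['force'],s['ft_torque'])"
```

```text
time_s: 18.73
eef_pos: [0.4795, -0.1974, 0.0429]
ee_rot: [0.994, -0.112, 0.002, 0.001]
force: [-6.7, 3.2, 17.7]
opening: 0.0255
[ 0.4795 -0.1974  0.0429] [-6.684   3.1533 17.7294] [ 0.6335  1.8468 -0.0093]
```

```bash
python3 -m pendant '[[[-0.6,0.3,-0.5,0],[-0.6,0.3,-0.5,0],[0,0,0,0],[0,0,0,0]]]'
python3 - <<'E'
from h import *
s=ctrl.read_state();print(s['eef_pos'],s['force'],s['ft_torque'],s['ee_rot'])
sc=snap("scene");cv2.imwrite("pics/a7.png",cv2.resize(sc[185:255,322:408],(774,630-30),interpolation=cv2.INTER_CUBIC))
E
```

```text
time_s: 19.23
eef_pos: [0.4794, -0.1974, 0.043]
ee_rot: [0.994, -0.112, 0.003, 0.001]
force: [-4.8, 0.7, 20.0]
opening: 0.0254
[ 0.4794 -0.1974  0.043 ] [-4.771   0.7438 20.02  ] [ 0.5304  1.529  -0.0273] [ 0.9937 -0.1121  0.0032  0.0014]
```

View pics/a7.png

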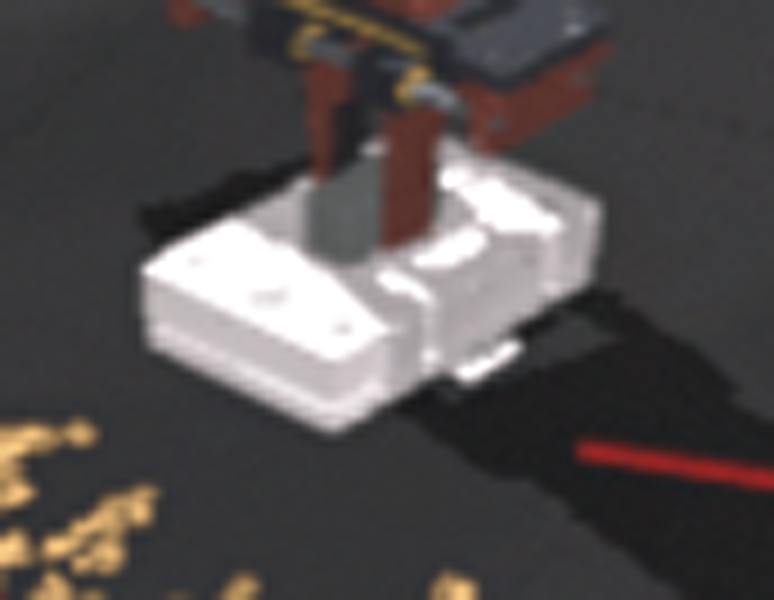

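The two halves are closed (seam at crop about y≈340–400) and the TCP z of 0.0430 matches flush. However, the arm's compliance tilts the tool about 0.4° radially, so I'll shift the command outward to take the tilt out.

```bash
cat > st.py <<'E'
from h import *
s=ctrl.read_state();x,y,z,w=s['ee_rot'];print(s['eef_pos'],s['force'],s['ft_torque'],"tilt mrad",2000*(x*z+y*w),2000*(y*z-x*w),"q",s["joints"])
E
python3 -m pendant '[[[0.9,-0.4,0,0],[0.9,-0.4,0,0],[0,0,0,0],[0,0,0,0]]]'; python3 st.py; python3 -m pendant '[[[0.9,-0.4,0,0],[0.9,-0.4,0,0],[0,0,0,0],[0,0,0,0]]]'; python3 st.py
```

```text
time_s: 19.77
eef_pos: [0.4795, -0.1974, 0.0429]
ee_rot: [0.994, -0.112, 0.001, 0.001]
force: [-13.6, 5.1, 24.8]
opening: 0.0257
[ 0.4795 -0.1974  0.0429] [-13.6238   5.0895  24.7969] [ 1.0048  2.6133 -0.0015] tilt mrad 1.8583886179368865 -1.5930780131797218 q [-0.4558 -0.0904  1.7317 -0.0006  1.4979 -0.2312]
time_s: 20.27
eef_pos: [0.4802, -0.1977, 0.0429]
ee_rot: [0.994, -0.112, -0.0, 0.0]
force: [-19.7, 8.3, 28.0]
opening: 0.0252
[ 0.4802 -0.1977  0.0429] [-19.7497   8.3317  28.0058] [ 1.2571  3.1774 -0.008 ] tilt mrad -0.8552596167517562 -0.37959745644147747 q [-0.4556 -0.0855  1.7271 -0.0007  1.5006 -0.231 ]
```

```bash
python3 -m pendant '[[[-0.6,0.2,0,0],[0,0,0,0],[0,0,0,0],[0,0,0,0]]]'; python3 st.py
python3 - <<'E'
from h import *
sc=snap("scene");tp=snap("top")
cv2.imwrite("pics/a8.png",np.hstack([cv2.resize(sc[190:250,330:400],(467,400),interpolation=cv2.INTER_CUBIC),cv2.resize(tp[150:300,300:450],(333,400))]))
E
```

```text
time_s: 20.78
eef_pos: [0.4802, -0.1977, 0.0429]
ee_rot: [0.994, -0.112, 0.0, 0.0]
force: [-16.7, 6.7, 27.2]
opening: 0.0254
[ 0.4802 -0.1977  0.0429] [-16.7387   6.7227  27.1965] [ 1.1116  2.8079 -0.0059] tilt mrad 0.5805133076245393 -0.9035267515335142 q [-0.4557 -0.0871  1.7286 -0.0006  1.4992 -0.2312]
```

View pics/a8.png

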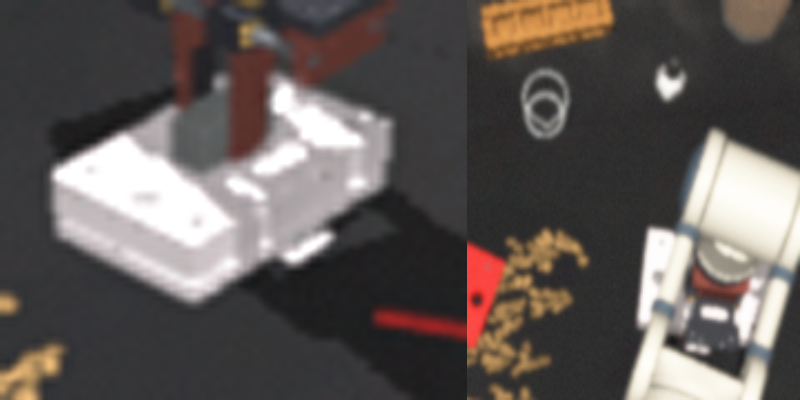

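The case is closed and level, with the seam shut on both visible sides and the wide hole over the thick dowel. The beaker and dropper bottle are where they were. I'm handing in while still pressing.

```bash
python3 -c "
from cell import ctrl
print(ctrl.job_done())"
```

```text
the job is handed in; nothing more can be done
None
```

The Petri dish is in the nest and the cover is pressed shut on the two dowels. I handed the job in at about 21 s of the 51 s allowed, still gripping and pushing.

- **Dish:** after I let go, the top and scene views showed it lying flat between the four pins. It measured about 2 mm from the nest centre, which is within its play. The grip opening read 58 mm instead of the stated 64 mm; it held without slipping, and I did not find out why.
- **Cover:** I turned it about +79° so the wide hole went over the thick dowel. It went down the dowels with no side force until it met the spring plungers.
- **Flush:** the last reading was TCP z 42.9 mm, against the 43.0 mm I worked out for flush. The push was 27 N down and the tool tilt was about 1 mrad. Height stayed the same as the force rose from 18 to 28 N, so the halves have bottomed out. The scene view shows the seam closed on the two visible sides; the far sides were hidden.
- **Disagreeing check:** at first the arm's give under load tilted the tool by about 7 mrad. Shifting the command outward took that out, but left a side force of about 18 N, which the dowels carry.
- **Bystanders:** I never went near the beaker or the dropper bottle, and the last top view shows them where they were.

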